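# Rattle check of two shutter housings

### The arm

A 6-joint arm with a two-finger parallel gripper is mounted at the origin on the work surface. World frame = base frame: x ahead of the robot, y to its left, z up, the work surface at z = 0. Lengths are in m, angles in degrees, forces in N, time in s.
With the tool pointing down it reaches from about 0.275 to 0.75 m from the base axis. Payload 10.2 kg.
Tool frame: the origin (TCP) lies midway between the tips of the shut fingers; the grasp point (between the pads) lies arm.grip_depth behind it (arm.grip_depth is the distance from the TCP to the grasp point, in m); z points along the fingers, y is the direction in which the jaws open and shut (so a half turn about z gives the same grasp; the last joint's range is limited). The gripper opens to 88 mm and grips with 3 to 60 N. Pads are 18 mm wide; open, the fingers measure 123 mm over their backs; the gripper's body (75 mm by 187 mm) begins 45 mm behind the grasp point.
Start: joints at [56.184, 17.928, 85.812, -0, 76.261, -12.8], TCP at [0.188, 0.49, 0.239] pointing down, gripper open.
Joint ranges: [-168.41, 168.41], [-55.51, 124.54], [10.69, 146.95], [-70.63, 250.63], [1, 178], [-165.06, 165.06]. Speed limits (degrees/s): [136.94, 136.94, 172.46, 180, 180, 180].

### API

Orientations are given as a 3x3 rotation matrix whose columns are the frame's x, y, z axes.
In Python, from workcell import monitor, vision, job_done, arm gives the robot as it stands.
- The arm moves only by the tool jog_arm, never from a script. Its argument "series" is text: rows parted by semicolons, each of 4 numbers parted by spaces: the shift along the tool's x, y, z in cm, then the turn about the tool's z in rad. A call has 1 to 12 rows; each row shifts and turns the commanded pose from where the row before left it, along the tool's axes as they then stand; what a row does not reach is not made up. A row lasts 1/10 s, in which the tool goes at most 50 mm and 8.59 degrees, less where a joint would pass 70% of its speed; a pose out of reach is approached as far as the arm can. A call is refused whole if a number of a shift passes 5 or a number of a turn 0.15, either way. A call with a gripper value outside its range is refused whole. "hand" is the finger opening in cm, from 0 to 8.81, set as the call begins (left out, the last holds). The fingers move at their own pace and stop on an object; "force" is the grip in N (left out, the last holds). Time passes only in rows, so rows that do not move let the fingers close. It gives the time, the measured TCP pose, the force and the opening at its end, in the units of the state.
- monitor.observe(): the state, without advancing time (a new reading comes with each control period).
- vision.get_image(name): name is "side" or "top" or "wrist"; returns a dict with "image" (480x640x3 uint8, red, green, blue), "camera_matrix" (3x3 intrinsics, pixels), "k1" (the pictures are not rectified: a ray, as slopes to the right and down, at radius r is drawn at 1 + k1 r^2 times it, then the intrinsics apply), "extrinsics" (4x4, takes a point from world to camera coordinates). Camera axes: x right, y up, looking along -z (the intrinsics and any distortion apply to the point x, -y, -z); pixel columns grow to the right and rows downward; lengths in m; the calibration is good to about 2 mm. A picture is of the moment at which its call begins. There is no depth.
- job_done(): hands the job in, once; it reports no verdict.
The state is a dict: "time_s": time; "q": joint angles; "dq": joint speeds; "tau": joint torques, N m; "ee_pos": TCP position; "tool_rot": TCP orientation; "wrist_force": force on the tool from outside, world axes, zero at the start; "wrist_torque": the same for the moment, N m; "finger_gap": opening from 0.0 (shut) to 1.0 (fully open).
Only numpy, scipy, OpenCV 4.12 (cv2) and the standard library are available. Lean on these libraries where they do the work, as an engineer would, in place of code of your own. Each camera call takes 0.05 s, during which the arm holds its last target. There are 200 camera calls.

### The job

One of the two sealed shutter housings in the black rack has a loose roller inside. Lift them clear and gently rock or shake them end to end until you have felt the roller roll to and fro, knocking both ends, at least three times in one of them; lay that one flat in the red tray, and stack the sound one squarely on top of the housing already in the aluminium stacking fixture, between its cheeks. Set housings down rather than dropping them, handle them smoothly without tipping them on edge, and leave the meter, post and screwdriver where they are.

Things in the scene. Friction and masses are not known exactly. Their poses are not given: they have to be found in the camera images.
- housing_a: sealed shutter housing: blue box 68 (x, length) x 48 (y) x 32 (z) mm, round window on top, origin at centre of underside, 0.14 to 0.38 kg. In exactly one of a and b (drawn anew each time) a 107 g steel roller, 22 mm across, rolls freely 34 mm along x; it starts to roll when x is tipped over about 8 deg (20 is ample) or jerked at over 1.5 m/s2
- housing_b: twin of housing_a, same from outside: same size, axes and origin; holds the loose roller if housing_a does not. The roller stays at the end it was tipped to once the housing is level again. Nothing moves inside the sound one
- rack: fixed black rack, 172 (x) x 62 (y) mm, base 6 mm thick, origin centre of underside. Holds the housings in a row along its x, centres 40.8 mm either side of the origin, their lengths along x. Cheeks 2 mm from their ends rise to 40 mm, so here they can be gripped only across the 48 mm width (long sides open); they lift straight out
- stacker: fixed aluminium fixture, origin centre of underside. Base 64 (x) x 84 (y) x 8 mm; cheeks 56 mm long, 10 thick at both y sides, 57 mm apart, rise past the top of a second housing (72 mm) to flared lips at 82; x ends open. Housings lie with length along x (either way round), and can be set down there only while gripped by their two ends, so first put down and taken anew
- clear_spot (a point): point on the bare table with at least 70 mm of free room round it, good for putting a housing down to take it another way
- pile_housing: the housing already in the stacking fixture, loose, same size and look as the others; origin centre of its underside (8 mm above the table), x along its length, lies within 1.5 mm of the fixture's centre. The sound housing goes on top, ends and sides flush with it.
- tray: fixed open red tray, 150 (x) x 130 (y) x 30 mm high outside, walls and floor 4 mm thick; origin centre of its underside, z up. Empty at the start.
- meter: bystander: white and red handheld meter lying flat, 79 x 114 x 22 mm, origin centre of underside; do not move
- post: bystander: black optical post on a round foot 44 mm across, 75 mm high, origin centre of underside; do not move
- driver: bystander: yellow screwdriver about 200 mm long lying on the table, x along its length; do not move
There are look-alikes about, which are no part of the job. Leave any orange look-alike of the housing_b alone.

How it is judged (in metres and radians):
On the way, in this order (a step that is already met when the one before it is completed fails the run):
1. held clear of the table (underside above 60 mm), the loose roller knocks against one end of its housing (((contact force between housing_a_c1 and anything else above 0.06 N and height (world z) of housing_a above 0.06 m) or (contact force between housing_b_c1 and anything else above 0.06 N and height (world z) of housing_b above 0.06 m))).
2. then against the other end (((contact force between housing_a_c2 and anything else above 0.06 N and height (world z) of housing_a above 0.06 m) or (contact force between housing_b_c2 and anything else above 0.06 N and height (world z) of housing_b above 0.06 m))).
3. then the first end again (((contact force between housing_a_c1 and anything else above 0.06 N and height (world z) of housing_a above 0.06 m) or (contact force between housing_b_c1 and anything else above 0.06 N and height (world z) of housing_b above 0.06 m))).
4. then the other end again (((contact force between housing_a_c2 and anything else above 0.06 N and height (world z) of housing_a above 0.06 m) or (contact force between housing_b_c2 and anything else above 0.06 N and height (world z) of housing_b above 0.06 m))).
At the end, for the whole second after the job is handed in: Rattling housing flat on the tray floor (centre within 55 x 45 mm of the tray centre, tilt < 0.1 rad); sound one flat on the pile housing, off by < 5 mm lengthwise, < 7 mm across, < 0.12 rad; lower one still within 6 mm of the fixture centre along it; all at rest (((contact force between housing_a_c0 and anything else above 0.3 N and not (contact force between housing_b_c0 and anything else above 0.3 N) and (x of housing_a in the frame of tray between -0.055 and 0.055 m and y of housing_a in the frame of tray between -0.045 and 0.045 m and z of housing_a in the frame of tray between 0 and 0.009 m and angle between housing_a's own z axis and vertical below 0.1 rad) and (x of housing_b in the frame of pile_housing between -0.005 and 0.005 m and y of housing_b in the frame of pile_housing between -0.007 and 0.007 m and z of housing_b in the frame of pile_housing between 0.029 and 0.035 m and angle between the x axis of housing_b and the x axis of pile_housing, either way round below 0.12 rad and angle between housing_b's own z axis and vertical below 0.08 rad)) or (contact force between housing_b_c0 and anything else above 0.3 N and not (contact force between housing_a_c0 and anything else above 0.3 N) and (x of housing_b in the frame of tray between -0.055 and 0.055 m and y of housing_b in the frame of tray between -0.045 and 0.045 m and z of housing_b in the frame of tray between 0 and 0.009 m and angle between housing_b's own z axis and vertical below 0.1 rad) and (x of housing_a in the frame of pile_housing between -0.005 and 0.005 m and y of housing_a in the frame of pile_housing between -0.007 and 0.007 m and z of housing_a in the frame of pile_housing between 0.029 and 0.035 m and angle between the x axis of housing_a and the x axis of pile_housing, either way round below 0.12 rad and angle between housing_a's own z axis and vertical below 0.08 rad))) and linear speed of each of housing_a, housing_b below 0.02 m/s and angular speed of each of housing_a, housing_b below 0.2 rad/s and x of pile_housing in the frame of stacker between -0.006 and 0.006 m and z of pile_housing in the frame of stacker between 0.005 and 0.011 m); the robot touches nothing.
It fails at once if a housing falls or is thrown: it moves faster than 0.4 m/s (a drop of 8 mm) without being held ((contact force between housing_a and the fingers below 0.01 N and linear speed of housing_a above 0.4 m/s) or (contact force between housing_b and the fingers below 0.01 N and linear speed of housing_b above 0.4 m/s)).
It fails at once if a housing is handled roughly: faster than 0.8 m/s (linear speed of any of housing_a, housing_b above 0.8 m/s).
It fails at once if a housing is tipped more than 60 degrees from level (angle between any of housing_a, housing_b's own z axis and vertical above 1.05 rad).
It fails at once if meter, post or screwdriver moved by more than 20 mm (distance of any of meter, post, driver from where it was at the start of the episode above 0.02 m).
It also fails if it takes over 72 s, if anything falls off the work surface, if the arm or the gripper's body presses on something with over 40 N, if the wrist force passes 120 N, or if a joint passes its speed limit or range.

## Working session

There is one attempt and no reset: what is moved stays moved. The work goes in short steps, Python scripts to look and compute and a tool call to move; the robot and the scene stay as the last step left them, time stands still between calls to the robot, and variables do not carry over. Pictures are saved under pics/ and viewed, about 8 in all and at most 12, crops included, and the job is handed in when it is done.

Besides the shell and the picture viewer there is one more tool, called after "Emit:" as name(argument=value, ...) on one line, values as JSON. jog_arm: Moves the arm, as the interface text tells. Its arguments: {"type":"object","properties":{"series":{"type":"string"},"hand":{"type":"number"},"force":{"type":"number"}},"required":["series"]}

```bash
mkdir -p pics; ls
python3 - <<'E'
from workcell import monitor, vision, arm
import cv2,json
s=monitor.observe();print(s);print(arm.grip_depth)
for n in("top","side"):
    d=vision.get_image(n);cv2.imwrite(f"pics/{n}0.png",d["image"][:,:,::-1]);print(n,d["camera_matrix"],d["k1"],d["extrinsics"])
E
```

```text
pics
{'time_s': 0.0, 'q': array([ 5.61831379e+01,  1.79584502e+01,  8.58540909e+01,  2.95940853e-04,
        7.62589093e+01, -1.27987587e+01]), 'dq': array([ 0.03090762, -0.03388908, -0.05174018,  0.06052952, -0.02198361,
       -0.03509773]), 'tau': array([ 2.76723949e-04, -4.02212763e+01, -2.52269590e+01,  6.94464566e-02,
        3.52599286e-02, -1.33843741e-04]), 'ee_pos': array([0.18816153, 0.48986535, 0.2381694 ]), 'tool_rot': array([[-9.33466609e-01,  3.58663634e-01, -6.98198089e-04],
       [ 3.58664203e-01,  9.33466080e-01, -1.03327698e-03],
       [ 2.81145357e-04, -1.21494822e-03, -9.99999222e-01]]), 'wrist_force': array([-0.51469759,  0.67375633,  0.18373898]), 'wrist_torque': array([-0.00929402,  0.05982709,  0.05945573]), 'finger_gap': 1.0004133400526565}
0.0187
top [[589.29426296   0.         319.57420421]
 [  0.         589.29426296 237.94731154]
 [  0.           0.           1.        ]] -0.06932515167824409 [[-0.02554372 -0.9994672  -0.02031846  0.05777053]
 [ 0.99478736 -0.02742076  0.09821517 -0.60649144]
 [-0.09871999 -0.01770376  0.99495776 -1.22196899]
 [ 0.          0.          0.          1.        ]]
side [[438.62108574   0.         324.26055932]
 [  0.         438.62108574 236.83355998]
 [  0.           0.           1.        ]] -0.08410551422765267 [[ 0.91814622 -0.39617416 -0.00731761 -0.53102766]
 [ 0.3009083   0.68511143  0.66338264 -0.23848346]
 [-0.25780169 -0.61128419  0.74824456 -0.75104539]
 [ 0.          0.          0.          1.        ]]
```

View pics/top0.png

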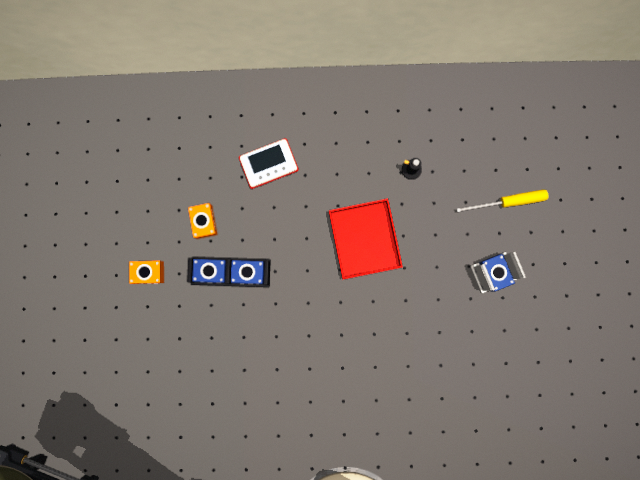

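View pics/side0.png

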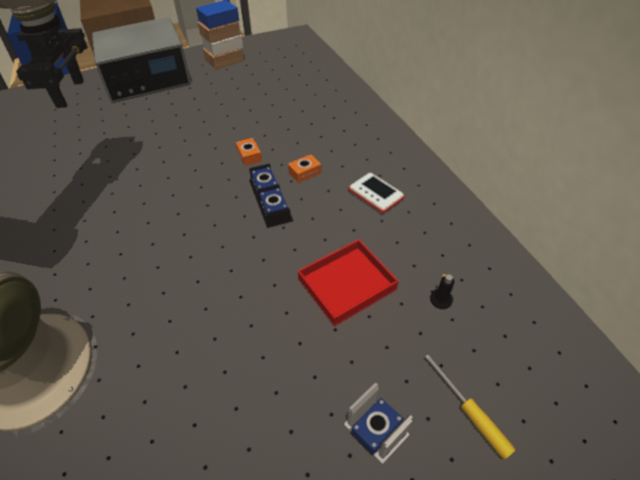

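The top view shows blue housings in the black rack at (209,271) and (247,272). The pile housing is in the stacker at (499,272), the tray is at (365,239), and the orange look-alikes at (145,272) and (202,221) are to be left alone. The two in the black rack fit the description because they are blue and lie in a row. Next I'll measure everything.

```bash
cat > h.py <<'E'
import numpy as np, cv2
from workcell import monitor, vision
def ray(d,px,z):
    px=np.atleast_2d(np.array(px,float))
    K=d["camera_matrix"];k=d["k1"];E=d["extrinsics"]
    m=cv2.undistortPoints(px.reshape(-1,1,2),K,np.array([k,0,0,0.])).reshape(-1,2)
    v=np.c_[m[:,0],-m[:,1],-np.ones(len(m))]@E[:3,:3]
    c=-E[:3,:3].T@E[:3,3]
    return (c+v*((z-c[2])/v[:,2])[:,None])
def mask(d,lo,hi):
    return cv2.inRange(cv2.cvtColor(np.ascontiguousarray(d["image"]),cv2.COLOR_RGB2HSV),lo,hi)
BLUE=((100,100,50),(130,255,255)); RED=((0,150,80),(6,255,255)); ORANGE=((8,150,120),(19,255,255)); YEL=((22,150,120),(32,255,255))
def blobs(d,c,z,amin=100):
    """centre, size, angle(deg) of long side in world on plane z"""
    m=mask(d,*c); m=cv2.morphologyEx(m,cv2.MORPH_CLOSE,np.ones((3,3)))
    out=[]
    for q in cv2.findContours(m,cv2.RETR_EXTERNAL,cv2.CHAIN_APPROX_NONE)[0]:
        if cv2.contourArea(q)<amin: continue
        w=ray(d,q.reshape(-1,2),z)[:,:2]
        (cx,cy),(a,b),t=cv2.minAreaRect((w*1000).astype(np.float32))
        if a<b:a,b,t=b,a,t+90
        out.append((np.round(q.reshape(-1,2).mean(0)),round(cx,1),round(cy,1),round(a,1),round(b,1),round((t+90)%180-90,1)))
    return out
E
python3 - <<'E'
from h import *
d=vision.get_image("top")
for n,c,z in(("blue",BLUE,.039),("red",RED,.03),("orange",ORANGE,.032),("yel",YEL,.02)):
    for b in blobs(d,c,z): print(n,*b)
cv2.imwrite("pics/crop1.png",cv2.resize(d["image"][200:320,120:560,::-1],None,fx=1.8,fy=1.8,interpolation=cv2.INTER_CUBIC))
print("post",ray(d,[411,170],0.0))
E
```

```text
blue [247. 272.] 540.2 196.3 68.2 48.5 88.6
blue [208. 270.] 544.4 278.0 70.3 48.6 88.5
blue [498. 273.] 524.5 -329.9 68.2 51.0 20.4
red [365. 238.] 604.7 -54.8 150.6 130.6 9.8
orange [146. 272.] 545.5 414.4 74.1 49.1 -89.8
orange [202. 221.] 652.3 292.6 72.0 52.6 9.8
yel [524. 198.] 683.8 -404.3 101.9 25.3 -81.2
post [[ 0.7555177  -0.16284491  0.        ]]
```

View pics/crop1.png

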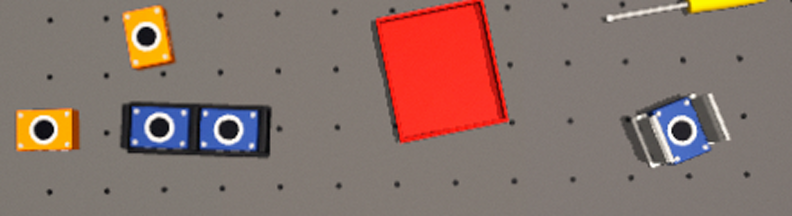

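The crop confirms both blue housings in the black rack. Their centres are 82 mm apart, which matches the given spacing. I'll turn to the rack heading (about 88°) and go above the inner one.

Emit:
jog_arm(series="0 0 0 .15;0 0 0 .15;0 0 0 .15;0 0 0 .15;0 0 0 .15;0 0 0 .15;0 0 0 .15;0 0 0 .15;0 0 0 .04", hand=8.8, force=30)

```text
time_s: 1.05
ee_pos: [0.1882, 0.49, 0.2385]
tool_rot: [[0.041, 0.999, -0.0], [0.999, -0.041, -0.0], [-0.0, -0.0, -1.0]]
wrist_force: [-0.5, 0.4, 0.7]
finger_gap: 0.998
```

Emit:
jog_arm(series="-2.8 3.6 0 0;-2.8 3.6 0 0;-2.8 3.6 0 0;-2.8 3.6 0 0;-2.8 3.6 0 0;-2.8 3.6 0 0;-2.8 3.6 0 0;-2.8 3.6 0 0;-2.8 3.6 0 0;-2.8 3.6 0 0;0 0 0 0;0 0 0 0")

```text
time_s: 2.25
ee_pos: [0.5381, 0.1968, 0.2381]
tool_rot: [[0.037, 0.999, -0.001], [0.999, -0.037, 0.0], [-0.0, -0.001, -1.0]]
wrist_force: [-0.5, 0.5, 0.2]
finger_gap: 1.002
```

```bash
cat >> h.py <<'E'
def st():
    s=monitor.observe();R=s["tool_rot"]
    print("t",round(s["time_s"],2),"tcp",np.round(s["ee_pos"]*1000,1),"head",round(np.degrees(np.arctan2(R[1,0],R[0,0])),2),"q6",round(s["q"][5],1),"F",np.round(s["wrist_force"],2),"T",np.round(s["wrist_torque"],3),"gap",round(s["finger_gap"]*88.1,1))
    return s
def to(s,x,y,head=None):
    R=s["tool_rot"];p=s["ee_pos"]*1000;d=R[:2,:2].T@(np.array([x,y])-p[:2])
    print("tool dx dy cm",np.round(d/10,2), "turn rad", None if head is None else round(np.radians((np.degrees(np.arctan2(R[1,0],R[0,0]))-head+180)%360-180),3))
E
python3 - <<'E'
from h import *
s=st();d=vision.get_image("wrist");cv2.imwrite("pics/w1.png",d["image"][:,:,::-1])
for b in blobs(d,BLUE,.038,1000): print(*b); 
print(ray(d,[[320,240]],0.038))
E
```

```text
t 2.25 tcp [538.1 196.8 238.1] head 87.86 q6 10.5 F [-0.49  0.52  0.18] T [-0.05   0.049 -0.002] gap 88.3
[320. 215.] 539.3 196.9 70.2 47.3 87.4
[321. 137.] 544.1 277.0 68.3 47.3 86.9
[[0.53862338 0.17007676 0.038     ]]
```

View pics/w1.png

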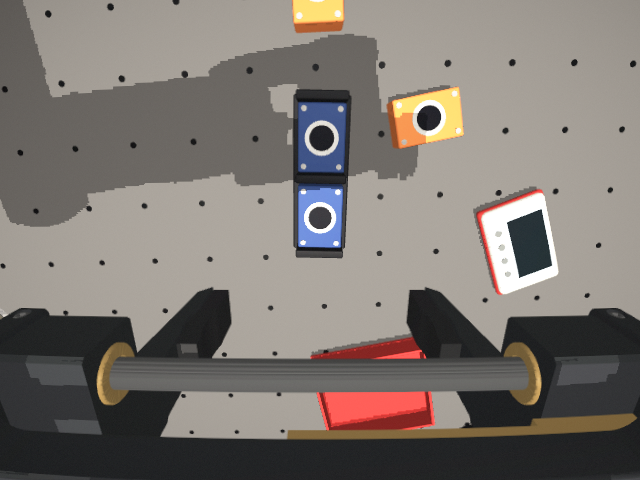

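The wrist view agrees with the top view: the housings are at (320,215) and (321,137), and the nearer one is at (539.5, 196.7). I'll descend to TCP z 10 mm, above the 6 mm base, and grip.

Emit:
jog_arm(series="0 .14 4 .012;0 0 4 0;0 0 4 0;0 0 4 0;0 0 3 0;0 0 2 0;0 0 1.3 0;0 0 .5 0;0 0 0 0;0 0 0 0")

```text
time_s: 3.3
ee_pos: [0.5398, 0.1976, 0.0118]
tool_rot: [[0.048, 0.999, 0.002], [0.999, -0.048, 0.0], [0.0, 0.002, -1.0]]
wrist_force: [-0.7, 0.5, 0.8]
finger_gap: 1.001
```

Emit:
jog_arm(series="0 0 0 0;0 0 0 0;0 0 0 0;0 0 0 0;0 0 0 0;0 0 0 0;0 0 0 0;0 0 0 0", hand=4, force=30)

```text
time_s: 4.1
ee_pos: [0.5393, 0.1972, 0.0108]
tool_rot: [[0.048, 0.999, -0.0], [0.999, -0.048, -0.0], [-0.0, -0.0, -1.0]]
wrist_force: [-0.9, -0.3, 0.8]
finger_gap: 0.543
```

Run:
```python
from h import *
st()
```

```text
t 4.1 tcp [539.3 197.2  10.8] head 87.25 q6 11.2 F [-0.88 -0.3   0.84] T [-0.078  0.137  0.001] gap 47.9
```

Gripped at 47.9 mm. Next: lift, take baseline readings, shake along x, and read again.

Emit:
jog_arm(series="0 0 -1 0;0 0 -2 0;0 0 -3 0;0 0 -3 0;0 0 -3 0;0 0 -2 0;0 0 -1 0;0 0 0 0;0 0 0 0;0 0 0 0")

```text
time_s: 5.1
ee_pos: [0.5388, 0.1971, 0.1594]
tool_rot: [[0.048, 0.999, -0.002], [0.999, -0.048, -0.0], [-0.0, -0.002, -1.0]]
wrist_force: [-0.4, 0.1, -3.0]
finger_gap: 0.54
```

```bash
cat >> h.py <<'E'
def feel(n=8):
    a=[]
    for i in range(n):
        vision.get_image("wrist");s=monitor.observe();R=s["tool_rot"]
        a.append(np.r_[R.T@s["wrist_force"],R.T@s["wrist_torque"]])
    a=np.array(a);print("tool F,T mean",np.round(a.mean(0),3),"sd",np.round(a.std(0),3))
E
python3 - <<'E'
from h import *
feel();st()
E
```

```text
tool F,T mean [ 0.182 -0.328  2.822  0.058 -0.067  0.017] sd [0.331 0.242 0.209 0.034 0.024 0.029]
t 5.5 tcp [539.4 197.2 160.6] head 87.25 q6 11.2 F [-0.61 -0.06 -2.86] T [-0.087  0.044  0.007] gap 48.0
```

Emit:
jog_arm(series="1.5 0 0 0;3 0 0 0;-3 0 0 0;-3 0 0 0;0 0 0 0;0 0 0 0;0 0 0 0;0 0 0 0;0 0 0 0")

```text
time_s: 6.4
ee_pos: [0.5386, 0.1829, 0.1607]
tool_rot: [[0.047, 0.999, -0.0], [0.999, -0.047, 0.0], [0.0, -0.0, -1.0]]
wrist_force: [-0.2, 0.3, -2.4]
finger_gap: 0.544
```

Run:
```python
from h import *
feel();st()
```

```text
tool F,T mean [-0.068  0.192  2.646  0.059 -0.048 -0.009] sd [0.289 0.563 0.597 0.04  0.03  0.034]
t 6.8 tcp [538.7 182.3 160.8] head 87.25 q6 9.6 F [-1.   -0.39 -2.46] T [-0.028  0.015  0.014] gap 47.8
```

Emit:
jog_arm(series="-1.5 0 0 0;-1.5 0 0 0;3 0 0 0;3 0 0 0;0 0 0 0;0 0 0 0;0 0 0 0;0 0 0 0;0 0 0 0")

```text
time_s: 7.7
ee_pos: [0.5402, 0.2115, 0.1608]
tool_rot: [[0.049, 0.999, 0.0], [0.999, -0.049, -0.0], [-0.0, 0.0, -1.0]]
wrist_force: [-0.2, 0.5, -2.7]
finger_gap: 0.544
```

Run:
```python
from h import *
feel();st()
```

```text
tool F,T mean [-2.000e-03  5.700e-02  2.659e+00  6.100e-02 -6.600e-02 -5.000e-03] sd [0.396 0.466 0.463 0.038 0.028 0.023]
t 8.1 tcp [540.1 212.2 160.7] head 87.25 q6 12.6 F [ 0.56 -0.8  -2.05] T [-0.096  0.133  0.052] gap 47.9
```

The change in Ty is 0.018, against 0.036 expected and noise of about 0.014, so this is inconclusive. I'll use a sharp start with a soft stop, so the roller settles at the trailing end, and average for longer.

Emit:
jog_arm(series="3 0 0 0;3 0 0 0;3 0 0 0;2.2 0 0 0;1.5 0 0 0;.8 0 0 0;.3 0 0 0;0 0 0 0;0 0 0 0;0 0 0 0")

```text
time_s: 9.1
ee_pos: [0.5469, 0.3494, 0.1608]
tool_rot: [[0.049, 0.999, 0.0], [0.999, -0.049, -0.0], [-0.0, 0.0, -1.0]]
wrist_force: [-0.0, 0.2, -2.5]
finger_gap: 0.543
```

Run:
```python
from h import *
feel(22)
```

```text
tool F,T mean [ 1.000e-03  1.700e-02  2.715e+00  6.400e-02 -8.300e-02  1.200e-02] sd [0.567 0.375 0.451 0.022 0.024 0.033]
```

Emit:
jog_arm(series="-3 0 0 0;-3 0 0 0;-3 0 0 0;-2.2 0 0 0;-1.5 0 0 0;-.8 0 0 0;-.3 0 0 0;0 0 0 0;0 0 0 0;0 0 0 0")

```text
time_s: 11.2
ee_pos: [0.5401, 0.2129, 0.1606]
tool_rot: [[0.047, 0.999, -0.0], [0.999, -0.047, 0.0], [0.0, -0.0, -1.0]]
wrist_force: [0.0, 0.3, -3.4]
finger_gap: 0.54
```

Run:
```python
from h import *
feel(22);st()
```

```text
tool F,T mean [ 0.074  0.036  2.762  0.056 -0.043  0.003] sd [0.489 0.54  0.431 0.028 0.034 0.024]
t 12.3 tcp [540.1 212.3 160.7] head 87.25 q6 12.6 F [ 0.24 -0.33 -2.95] T [-0.062  0.057  0.006] gap 47.7
```

The change is 0.040 ± 0.009 N·m, against 0.036 expected. The sign fits a roller coasting to the leading end. I'll confirm with more shakes, ending with a stop from +x (predicting about −0.08).

Emit:
jog_arm(series="-3 0 0 0;-3 0 0 0;3 0 0 0;3 0 0 0;-3 0 0 0;-3 0 0 0;3 0 0 0;3 0 0 0;2.2 0 0 0;1.5 0 0 0;.8 0 0 0;.3 0 0 0")

```text
time_s: 13.5
ee_pos: [0.5424, 0.2605, 0.1606]
tool_rot: [[0.047, 0.999, -0.0], [0.999, -0.047, -0.0], [-0.0, -0.0, -1.0]]
wrist_force: [0.1, -0.7, -2.8]
finger_gap: 0.543
```

Emit:
jog_arm(series="0 0 0 0;0 0 0 0;0 0 0 0")

```text
time_s: 13.8
ee_pos: [0.5425, 0.2595, 0.1608]
tool_rot: [[0.049, 0.999, 0.0], [0.999, -0.049, -0.0], [-0.0, 0.0, -1.0]]
wrist_force: [-0.0, -0.3, -2.0]
finger_gap: 0.542
```

Run:
```python
from h import *
feel(22);st()
```

```text
tool F,T mean [-0.066 -0.151  2.75   0.062 -0.081  0.   ] sd [0.468 0.486 0.537 0.029 0.026 0.032]
t 14.9 tcp [542.4 260.2 160.7] head 87.25 q6 17.2 F [-0.11  0.16 -3.01] T [-0.088  0.078 -0.054] gap 47.6
```

Confirmed at −0.081, so this is the rattler. Taking it to the tray with the heading turned to 99.8°.

Emit:
jog_arm(series="0 0 0 -.11;0 0 0 -.11;-2 .08 0 0;-3 .1 0 0;-4 .1 0 0;-4 .1 0 0;-4 .1 0 0;-4 .1 0 0;-4 .1 0 0;-3 .1 0 0;-2.5 0 0 0;-1.6 0 0 0")

```text
time_s: 16.1
ee_pos: [0.6052, -0.0566, 0.1607]
tool_rot: [[-0.17, 0.985, 0.0], [0.985, 0.17, -0.0], [-0.0, 0.0, -1.0]]
wrist_force: [0.1, 0.4, -3.3]
finger_gap: 0.539
```

Run:
```python
from h import *
s=st();to(s,604.7,-54.8,99.8)
```

```text
t 16.1 tcp [605.2 -56.6 160.7] head 99.77 q6 -26.1 F [ 0.08  0.41 -3.33] T [-0.077  0.021 -0.043] gap 47.5
tool dx dy cm [ 0.18 -0.02] turn rad -0.0
```

Emit:
jog_arm(series="0 0 2 0;0 0 3 0;0 0 3 0;0 0 3 0;0 0 2 0;0 0 1 0;0 0 .6 0;0 0 .3 0;0 0 .15 0;0 0 .08 0;0 0 0 0;0 0 0 0")

```text
time_s: 17.3
ee_pos: [0.6052, -0.0548, 0.0098]
tool_rot: [[-0.171, 0.985, 0.001], [0.985, 0.171, -0.0], [-0.0, 0.001, -1.0]]
wrist_force: [-0.7, 0.2, -2.5]
finger_gap: 0.542
```

Run:
```python
from h import *
st()
```

```text
t 17.3 tcp [605.2 -54.8   9.8] head 99.86 q6 -26.1 F [-0.7   0.22 -2.54] T [-0.073  0.074 -0.037] gap 47.7
```

Emit:
jog_arm(series="0 0 .1 0;0 0 .05 0;0 0 0 0;0 0 0 0")

```text
time_s: 17.7
ee_pos: [0.6052, -0.0548, 0.0088]
tool_rot: [[-0.171, 0.985, 0.001], [0.985, 0.171, -0.0], [-0.0, 0.001, -1.0]]
wrist_force: [-2.1, 0.3, 5.9]
finger_gap: 0.543
```

Run:
```python
from h import *
st()
```

```text
t 17.7 tcp [605.2 -54.8   8.8] head 99.86 q6 -26.1 F [-2.1   0.31  5.91] T [0.059 0.613 0.014] gap 47.9
```

It's on the floor with 6 N upward. Release, rise, and go to the second housing.

Emit:
jog_arm(series="0 0 0 0;0 0 0 0;0 0 0 0;0 0 0 0;0 0 -1 0;0 0 -3 0;0 0 -4 0;0 0 -4 0;0 0 -2 0;0 0 0 .11;0 0 0 .11", hand=7)

```text
time_s: 18.8
ee_pos: [0.6053, -0.0548, 0.1496]
tool_rot: [[0.052, 0.999, 0.002], [0.999, -0.052, -0.001], [-0.001, 0.002, -1.0]]
wrist_force: [-0.0, -0.1, -0.1]
finger_gap: 0.79
```

Run:
```python
from h import *
s=st();to(s,544,277.4,87.2)
```

```text
t 18.8 tcp [605.3 -54.8 149.6] head 87.0 q6 -13.2 F [-0.04 -0.06 -0.06] T [-0.047  0.067  0.048] gap 69.6
tool dx dy cm [32.85 -7.86] turn rad -0.003
```

Emit:
jog_arm(series="4.1 -.98 0 0;4.1 -.98 0 0;4.1 -.98 0 0;4.1 -.98 0 0;4.1 -.98 0 0;4.1 -.98 0 0;4.1 -.98 0 0;4.1 -.98 0 0;0 0 0 0;0 0 0 0", hand=8.8)

```text
time_s: 19.8
ee_pos: [0.5423, 0.277, 0.1484]
tool_rot: [[0.046, 0.999, 0.001], [0.999, -0.046, -0.0], [-0.0, 0.001, -1.0]]
wrist_force: [-0.0, -0.1, 0.6]
finger_gap: 0.997
```

Run:
```python
from h import *
s=st()
d=vision.get_image("wrist")
for b in blobs(d,BLUE,.038,1000): print(*b)
to(s,544,277.4,87.2)
```

```text
t 19.8 tcp [542.3 277.  148.4] head 87.34 q6 18.7 F [-0.02 -0.14  0.62] T [-0.059  0.023 -0.028] gap 87.8
[320. 237.] 543.7 278.4 69.5 47.7 87.0
tool dx dy cm [0.05 0.17] turn rad 0.002
```

Emit:
jog_arm(series=".07 .15 4 0;0 0 4 0;0 0 3 0;0 0 2 0;0 0 .6 0;0 0 .15 0;0 0 0 0;0 0 0 0")

```text
time_s: 20.65
ee_pos: [0.5447, 0.2772, 0.0118]
tool_rot: [[0.048, 0.999, 0.002], [0.999, -0.048, 0.001], [0.001, 0.002, -1.0]]
wrist_force: [-1.0, -0.4, 0.0]
finger_gap: 0.999
```

Emit:
jog_arm(series="0 0 0 0;0 0 0 0;0 0 0 0;0 0 0 0;0 0 0 0;0 0 0 0;0 0 0 0;0 0 0 0", hand=4)

```text
time_s: 21.45
ee_pos: [0.5439, 0.2773, 0.0104]
tool_rot: [[0.048, 0.999, -0.0], [0.999, -0.048, -0.0], [-0.0, -0.0, -1.0]]
wrist_force: [-1.1, -0.3, 0.8]
finger_gap: 0.542
```

Emit:
jog_arm(series="0 0 -1 0;0 0 -2 0;0 0 -3 0;0 0 -3 0;0 0 -3 0;0 0 -2 0;0 0 -1 0;0 0 0 0;0 0 0 0")

```text
time_s: 22.35
ee_pos: [0.5435, 0.2771, 0.1593]
tool_rot: [[0.048, 0.999, -0.002], [0.999, -0.048, -0.001], [-0.001, -0.002, -1.0]]
wrist_force: [-0.6, 0.7, -2.8]
finger_gap: 0.537
```

Run:
```python
from h import *
s=st();d=vision.get_image("top")
for b in blobs(d,BLUE,.036): print(*b)
```

```text
t 22.35 tcp [543.5 277.1 159.3] head 87.25 q6 18.8 F [-0.62  0.65 -2.79] T [-0.092  0.018 -0.009] gap 47.3
[209. 266.] 550.9 278.1 52.9 16.4 -3.1
[499. 273.] 525.1 -332.2 68.4 48.0 20.4
[365. 237.] 605.7 -54.5 66.9 47.5 -80.5
```

The rattler lies in the tray at (605.7, −54.5). I'll carry the second housing to a bare spot at (420, −150), clear by more than 110 mm, and check on the way that it's sound.

Emit:
jog_arm(series="-2.5 -.5 0 0;-3.9 -.9 0 0;-3.9 -1 0 0;-3.9 -1 0 0;-3.9 -1 0 0;-3.9 -1 0 0;-3.9 -1 0 0;-3.9 -1 0 0;-3.9 -1 0 0;-3.9 -1 0 0;-3.9 -1 0 0;-1.7 0 0 0")

```text
time_s: 23.6
ee_pos: [0.4179, -0.1515, 0.1596]
tool_rot: [[0.051, 0.999, -0.002], [0.999, -0.051, 0.001], [0.0, -0.002, -1.0]]
wrist_force: [-0.4, -0.4, -1.4]
finger_gap: 0.541
```

Emit:
jog_arm(series="0 0 0 0;0 0 0 0;3 0 0 0;3 0 0 0;-3 0 0 0;-3 0 0 0;0 0 0 0;0 0 0 0;0 0 0 0;0 0 0 0")

```text
time_s: 24.6
ee_pos: [0.4194, -0.1483, 0.1604]
tool_rot: [[0.047, 0.999, -0.0], [0.999, -0.047, 0.0], [0.0, -0.0, -1.0]]
wrist_force: [1.2, -0.2, -2.9]
finger_gap: 0.541
```

Run:
```python
from h import *
feel(20)
```

```text
tool F,T mean [ 0.116 -0.065  2.634  0.077 -0.068  0.007] sd [0.298 0.506 0.487 0.03  0.041 0.027]
```

Emit:
jog_arm(series="-3 0 0 0;-3 0 0 0;3 0 0 0;3 0 0 0;0 0 0 0;0 0 0 0;0 0 0 0;0 0 0 0")

```text
time_s: 26.4
ee_pos: [0.4194, -0.1499, 0.1604]
tool_rot: [[0.049, 0.999, 0.0], [0.999, -0.049, -0.0], [-0.0, 0.0, -1.0]]
wrist_force: [-0.4, -0.9, -2.7]
finger_gap: 0.544
```

Run:
```python
from h import *
feel(20);s=st();to(s,420,-150)
d=vision.get_image("top");E=d["extrinsics"];
cv2.imwrite("pics/top2.png",d["image"][:,:,::-1])
```

```text
tool F,T mean [ 0.036 -0.16   2.762  0.056 -0.07   0.01 ] sd [0.524 0.543 0.495 0.032 0.028 0.026]
t 27.4 tcp [ 419.4 -149.2  160.4] head 87.25 q6 -32.0 F [-0.25  0.11 -2.61] T [-0.124  0.049 -0.025] gap 47.9
tool dx dy cm [-0.07  0.07] turn rad None
```

View pics/top2.png

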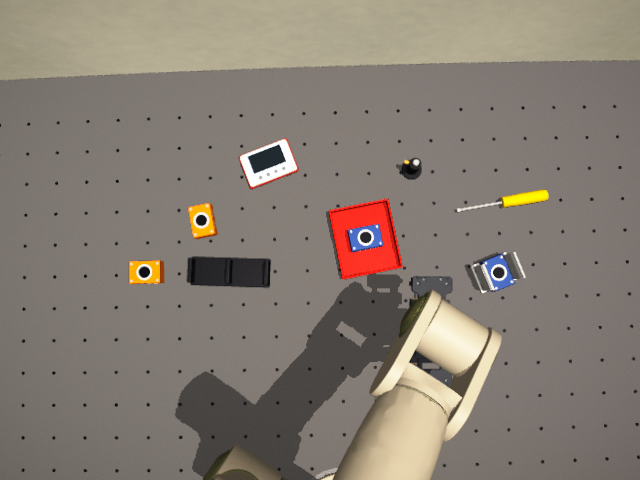

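The second housing is sound (Ty change 0.002). The picture shows the rattler flat in the tray at (365,237), the rack empty, and the spot under the gripper bare. Setting it down.

Emit:
jog_arm(series="0 0 2 0;0 0 3 0;0 0 3 0;0 0 3 0;0 0 2 0;0 0 1 0;0 0 .6 0;0 0 .4 0;0 0 .3 0;0 0 .1 0;0 0 0 0;0 0 0 0")

```text
time_s: 28.65
ee_pos: [0.4196, -0.1494, 0.0068]
tool_rot: [[0.048, 0.999, 0.001], [0.999, -0.048, -0.0], [-0.0, 0.001, -1.0]]
wrist_force: [0.2, -0.1, -1.7]
finger_gap: 0.541
```

Emit:
jog_arm(series="0 0 .1 0;0 0 .1 0;0 0 0 0;0 0 0 0")

```text
time_s: 29.05
ee_pos: [0.4193, -0.1492, 0.0044]
tool_rot: [[0.048, 0.999, -0.0], [0.999, -0.048, 0.0], [0.0, -0.0, -1.0]]
wrist_force: [0.2, 0.4, -2.5]
finger_gap: 0.543
```

Run:
```python
from h import *
st()
```

```text
t 29.05 tcp [ 419.3 -149.2    4.4] head 87.25 q6 -32.0 F [ 0.23  0.41 -2.54] T [-0.046  0.069 -0.002] gap 47.8
```

Emit:
jog_arm(series="0 0 .05 0;0 0 .05 0;0 0 0 0")

```text
time_s: 29.35
ee_pos: [0.4194, -0.1493, 0.0043]
tool_rot: [[0.048, 0.999, -0.0], [0.999, -0.048, -0.0], [-0.0, -0.0, -1.0]]
wrist_force: [-4.6, 2.9, 14.1]
finger_gap: 0.538
```

Run:
```python
from h import *
st()
```

```text
t 29.35 tcp [ 419.4 -149.3    4.3] head 87.26 q6 -32.0 F [-4.63  2.92 14.14] T [ 0.303  0.908 -0.02 ] gap 47.4
```

Contact. Release, rise, turn 90°.

Emit:
jog_arm(series="0 0 0 0;0 0 0 0;0 0 0 0;0 0 0 0;0 0 -2 0;0 0 -4 0;0 0 -4 0;0 0 0 .15;0 0 0 .15;0 0 0 .15;0 0 0 .15;0 0 0 .15", hand=8.8)

```text
time_s: 30.55
ee_pos: [0.4193, -0.1492, 0.1033]
tool_rot: [[0.72, 0.694, -0.0], [0.694, -0.72, 0.0], [-0.0, -0.0, -1.0]]
wrist_force: [0.9, 1.0, -0.6]
finger_gap: 1.0
```

Emit:
jog_arm(series="0 0 0 .15;0 0 0 .15;0 0 0 .15;0 0 0 .15;0 0 0 .15;0 0 0 .07;0 0 0 0;0 0 0 0")

```text
time_s: 31.35
ee_pos: [0.4193, -0.1492, 0.1034]
tool_rot: [[0.999, -0.045, -0.0], [-0.045, -0.999, 0.0], [-0.0, -0.0, -1.0]]
wrist_force: [-0.7, 0.5, -0.6]
finger_gap: 1.001
```

Run:
```python
from h import *
s=st();d=vision.get_image("wrist")
for b in blobs(d,BLUE,.032,1000): print(*b); to(s,b[1],b[2],b[5]-90)
d=vision.get_image("wrist");cv2.imwrite("pics/w2.png",d["image"][:,:,::-1])
```

```text
t 31.35 tcp [ 419.3 -149.2  103.4] head -2.58 q6 57.8 F [-0.65  0.45 -0.58] T [-0.025  0.176 -0.006] gap 88.2
[318. 252.] 423.0 -149.6 67.5 53.1 87.4
tool dx dy cm [0.37 0.02] turn rad 0.0
[599.  45.] 551.8 -324.3 71.9 32.3 83.1
tool dx dy cm [14.02 16.89] turn rad 0.075
[153.   8.] 575.1 -60.8 74.8 14.7 85.2
tool dx dy cm [15.16 -9.54] turn rad 0.039
```

View pics/w2.png

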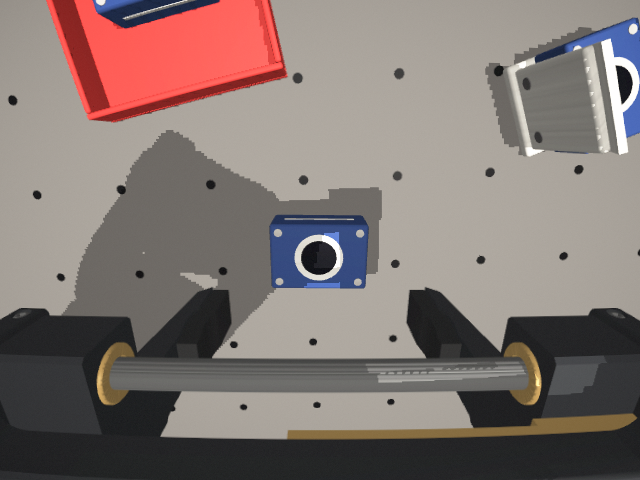

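The housing is at (318,252), centred under the jaws with its ends facing the fingers. Descend and grip by the ends.

Emit:
jog_arm(series="0 0 3 0;0 0 3 0;0 0 2 0;0 0 1.2 0;0 0 .5 0;0 0 .2 0;0 0 0 0;0 0 0 0")

```text
time_s: 32.25
ee_pos: [0.4197, -0.1494, 0.005]
tool_rot: [[0.999, -0.047, 0.001], [-0.047, -0.999, -0.001], [0.001, 0.001, -1.0]]
wrist_force: [0.6, -0.5, -0.1]
finger_gap: 0.998
```

Emit:
jog_arm(series="0 0 0 0;0 0 0 0;0 0 0 0;0 0 0 0;0 0 0 0;0 0 0 0", hand=6)

```text
time_s: 32.85
ee_pos: [0.4195, -0.1493, 0.0046]
tool_rot: [[0.999, -0.047, 0.0], [-0.047, -0.999, -0.0], [0.0, 0.0, -1.0]]
wrist_force: [-0.6, 1.4, 5.3]
finger_gap: 0.767
```

Run:
```python
from h import *
st()
```

```text
t 32.85 tcp [ 419.5 -149.3    4.6] head -2.7 q6 58.0 F [-0.65  1.36  5.32] T [0.124 0.313 0.015] gap 67.6
```

Emit:
jog_arm(series="0 0 -1 0;0 0 -2 0;0 0 -3.5 0;0 0 -3.5 0;0 0 -3.5 .1;0 0 -2 .15;0 0 -1 .15;0 0 0 .15;0 0 0 .15;0 0 0 .15;0 0 0 .15;0 0 0 .165")

```text
out of range: row 12 has 0.165, outside -0.15 to 0.15
```

Run:
```python
from h import *
s=st();to(s,524.8,-331.5,-69.6)
```

```text
t 32.85 tcp [ 419.5 -149.3    4.6] head -2.7 q6 58.0 F [-0.65  1.36  5.32] T [0.124 0.313 0.015] gap 67.6
tool dx dy cm [11.38 17.7 ] turn rad 1.168
```

Emit:
jog_arm(series="0 0 -1 0;0 0 -2 0;0 0 -3.5 0;0 0 -3.5 .05;0 0 -3.5 .1;0 0 -2 .15;0 0 -1 .15;0 0 0 .15;0 0 0 .15;0 0 0 .15;0 0 0 .15;0 0 0 .118")

```text
time_s: 34.05
ee_pos: [0.419, -0.149, 0.1696]
tool_rot: [[0.343, -0.939, -0.001], [-0.939, -0.343, 0.0], [-0.001, 0.0, -1.0]]
wrist_force: [0.4, 0.6, -2.2]
finger_gap: 0.769
```

Run:
```python
from h import *
s=st();to(s,524.8,-331.5,-69.6)
d=vision.get_image("wrist")
for b in blobs(d,BLUE,.040,1000): print(*b)
d=vision.get_image("top")
for b in blobs(d,BLUE,.040): print(*b)
d=vision.get_image("side")
for b in blobs(d,BLUE,.040): print(*b)
```

```text
t 34.05 tcp [ 419.  -149.   169.6] head -69.96 q6 125.2 F [ 0.39  0.65 -2.21] T [ 0.093  0.117 -0.016] gap 67.8
tool dx dy cm [20.77 -3.68] turn rad -0.006
[318. 308.] 393.4 -78.4 156.6 104.9 19.9
[102. 251.] 596.9 -64.9 75.1 61.3 -81.1
[498. 273.] 524.5 -329.6 68.2 51.0 20.4
[365. 237.] 605.4 -54.3 66.7 47.4 -80.5
[376. 425.] 521.0 -333.5 71.5 47.0 20.6
[270. 307.] 438.8 -62.6 96.0 54.5 20.7
[348. 276.] 601.4 -65.6 79.0 49.2 -85.3
[217.  13.] 682.9 1320.2 251.4 169.5 -83.8
```

Next I'll approach short of the stacker, so the wrist camera sees the pile housing past the held one.

Emit:
jog_arm(series="1.5 -.5 0 0;3 -.9 0 0;3 -.9 0 0;3 -.9 0 0;1.5 -.5 0 -.006;0 0 0 0;0 0 0 0")

```text
time_s: 34.9
ee_pos: [0.4954, -0.2483, 0.1691]
tool_rot: [[0.355, -0.935, -0.001], [-0.935, -0.355, 0.001], [-0.001, 0.001, -1.0]]
wrist_force: [0.1, 1.0, -3.2]
finger_gap: 0.767
```

Run:
```python
from h import *
s=st()
d=vision.get_image("wrist")
for b in blobs(d,BLUE,.040,1000): print(*b); to(s,b[1],b[2],b[5]-90)
cv2.imwrite("pics/w3.png",d["image"][:,:,::-1])
```

```text
t 34.9 tcp [ 495.4 -248.3  169.1] head -69.18 q6 120.4 F [ 0.07  1.   -3.16] T [0.139 0.171 0.017] gap 67.6
[318. 308.] 468.8 -178.3 156.3 104.8 20.7
tool dx dy cm [-7.49 -0.01] turn rad 0.002
[323. 125.] 523.8 -333.0 67.3 47.1 20.1
tool dx dy cm [8.93 0.35] turn rad 0.013
```

View pics/w3.png

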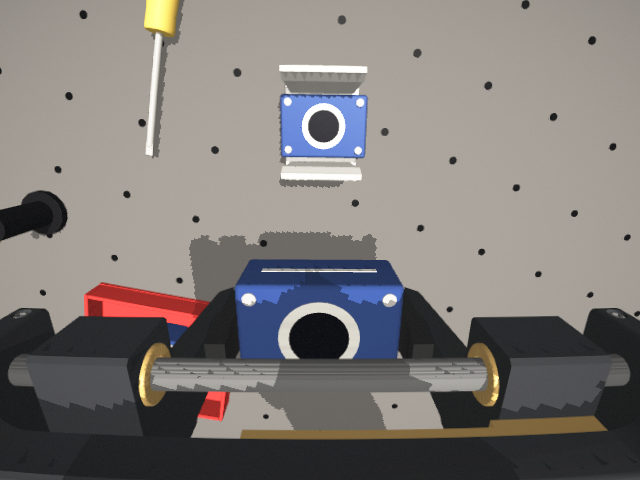

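The pile housing is at (323,125), and its measured size of 67 × 47 mm is right. Wrist and top agree to about 2 mm; the side view was 3 mm off. Moving above (524.0, −332.9).

Emit:
jog_arm(series="0 0 0 .01;1.5 .1 0 0;3 .1 0 0;2.5 .1 0 0;1.5 .1 0 0;.4 0 0 0;0 0 0 0;0 0 0 0")

```text
time_s: 35.75
ee_pos: [0.5226, -0.3328, 0.1696]
tool_rot: [[0.345, -0.939, -0.0], [-0.939, -0.345, 0.0], [-0.0, 0.0, -1.0]]
wrist_force: [1.1, -0.2, -3.1]
finger_gap: 0.766
```

Run:
```python
from h import *
s=st();to(s,524.0,-332.9,-69.75)
```

```text
t 35.75 tcp [ 522.6 -332.8  169.6] head -69.81 q6 116.5 F [ 1.09 -0.17 -3.12] T [ 0.083  0.174 -0.   ] gap 67.4
tool dx dy cm [ 0.06 -0.13] turn rad -0.001
```

Emit:
jog_arm(series=".05 -.13 1.5 0;0 0 3 0;0 0 2.5 0;0 0 1.5 0;0 0 1 0;0 0 1 0;0 0 .8 0;0 0 .5 0;0 0 .3 0;0 0 .1 0;0 0 0 0;0 0 0 0")

```text
time_s: 36.95
ee_pos: [0.5243, -0.3339, 0.0478]
tool_rot: [[0.344, -0.939, 0.001], [-0.939, -0.344, -0.0], [0.001, -0.0, -1.0]]
wrist_force: [0.6, -1.6, -2.7]
finger_gap: 0.768
```

Run:
```python
from h import *
s=st();to(s,524.0,-332.9,-69.75)
```

```text
t 36.95 tcp [ 524.3 -333.9   47.8] head -69.85 q6 116.6 F [ 0.57 -1.59 -2.71] T [ 0.009  0.15  -0.015] gap 67.7
tool dx dy cm [-0.11 -0.01] turn rad -0.002
```

No jamming. Creeping down to contact.

Emit:
jog_arm(series="-.08 0 .15 0;0 0 .1 0;0 0 .05 0;0 0 0 0;0 0 0 0")

```text
time_s: 37.45
ee_pos: [0.5239, -0.333, 0.0447]
tool_rot: [[0.344, -0.939, -0.0], [-0.939, -0.344, 0.0], [-0.0, 0.0, -1.0]]
wrist_force: [-1.8, 1.6, 3.1]
finger_gap: 0.768
```

Run:
```python
from h import *
s=st()
```

```text
t 37.45 tcp [ 523.9 -333.    44.7] head -69.85 q6 116.6 F [-1.82  1.65  3.1 ] T [ 0.358  0.342 -0.   ] gap 67.7
```

In contact (+3 N). Release and rise, then back off for a look.

Emit:
jog_arm(series="0 0 0 0;0 0 0 0;0 0 0 0;0 0 0 0;0 0 0 0;0 0 -1 0;0 0 -3 0;0 0 -4 0;0 0 -4 0;-4 0 0 0;-4 0 0 0;0 0 0 0", hand=8.8)

```text
time_s: 38.65
ee_pos: [0.4952, -0.2544, 0.1654]
tool_rot: [[0.347, -0.938, -0.001], [-0.938, -0.347, 0.001], [-0.001, 0.0, -1.0]]
wrist_force: [-0.3, 0.2, -0.8]
finger_gap: 1.0
```

Run:
```python
from h import *
s=st();d=vision.get_image("wrist")
for b in blobs(d,BLUE,.072,1000): print(*b)
w=d["image"]
t=vision.get_image("top")
for b in blobs(t,BLUE,.072): print(*b)
s_=vision.get_image("side")["image"][360:480,310:440]
cv2.imwrite("pics/end.png",np.hstack([cv2.resize(w[:300,200:480],(400,429)),cv2.resize(s_,(390,429))])[:,:,::-1])
```

```text
t 38.65 tcp [ 495.2 -254.4  165.4] head -69.71 q6 120.4 F [-0.26  0.24 -0.76] T [ 0.065  0.113 -0.009] gap 88.1
[319. 131.] 523.9 -333.3 67.2 47.1 20.2
[365. 237.] 602.2 -52.3 64.9 46.1 -80.5
```

View pics/end.png

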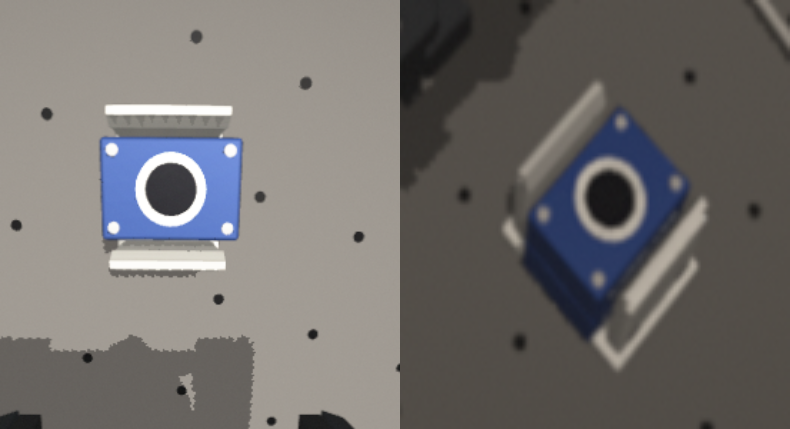

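The picture shows the sound housing level between the cheeks, with its ends flush with the lower one. At z = 72 mm it measures (523.9, −333.3, 20.2°), against (523.8, −333.0, 20.1°) for the pile housing.

```bash
python3 -c "
from workcell import job_done
print(job_done())"
```

```text
the job is handed in; nothing more can be done
None
```

The job is handed in at about 39 s of the 72 s allowed. It reports no verdict, so these are my own last checks.

- **Rattling housing:** It was the one in the inner rack place, nearer the tray. Shaking it end to end shifted the wrist moment by 0.040 N·m (0.036 expected), and the shift repeated as predicted. It lies flat in the red tray, within about 2 mm of the centre. I did not see the knocks singly; I inferred them from the moment and from seven or more sharp reversals at about 160 mm height.
- **Sound housing:** The other one showed a moment change of only 0.002 N·m under the same shaking. I put it down, took it again by its ends and set it on the pile housing with gentle contact.
- **Stack:** The wrist camera puts the top housing within 0.5 mm and 0.1° of where it measured the pile housing before stacking. The side view shows the ends flush, and the gripper is clear.

**Checks that disagreed or failed:**
- The first short shake gave an unclear moment change (0.018 ± 0.014 N·m), so I repeated it with longer averaging.
- The side camera put the pile housing about 3 mm off the wrist and top values. I used the wrist value, which was within the 5 mm tolerance either way.
- In the last top view the colour mask did not find the stacked housing, probably because the arm was in the way. The stack check rests on the wrist and side views.
- I kept well clear of the meter, post and screwdriver but did not measure them again at the end.

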